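# Shut and lock the two-drawer unit

## Robot

A 6-joint arm with a two-finger parallel gripper is mounted at the origin on a cart in front of the work surface, level with it; the furniture and walls round the work are solid. World frame = base frame: x ahead of the robot, y to its left, z up, the work surface at z = 0. Lengths are in m, angles in rad, forces in N, time in s.
With the tool pointing down it reaches from about 0.275 to 0.975 m from the base axis. Payload 8.4 kg.
Tool frame: the origin (TCP) lies between the finger pads, 19 mm behind the fingertips; this is the grasp point; z points along the fingers, y is the line along which they close (so a half turn about z gives the same grasp; the last joint's range is limited). The gripper opens to 92 mm and grips with 3 to 60 N. Pads are 20 mm wide; open, the fingers measure 128 mm over their backs; the gripper's body (75 mm by 189 mm) begins 69 mm behind the grasp point.
Start: joints at [-0.002, 0.353, 1.633, -0, 1.155, -0.002], TCP at [0.625, -0, 0.233] pointing down, gripper open.
Joint ranges: [-2.63, 2.63], [-0.92, 2.1], [0.06, 2.66], [-1.3, 4.44], [0, 2.69], [-3.02, 3.02]. Speed limits (rad/s): [2.22, 2.22, 2.79, 3.14, 3.14, 3.14].

## Interface

Orientations are given as a 3x3 rotation matrix whose columns are the frame's x, y, z axes.
In Python, from rig import env, imaging gives the robot as it stands.
- The arm moves only by the tool carry_out, never from a script. Its argument "motion" is a list of rows, each a list of 3 entries, a list of its own where there are three numbers: the closure, from 0 (fully open) to 1 (shut), then the shift along the tool's x, y, z in m, then the turn about the tool's z in degrees. A call has 1 to 10 rows; each row shifts and turns the commanded pose from where the row before left it, along the tool's axes as they then stand; what a row does not reach is not made up. A row lasts 1/12 s, in which the tool goes at most 41.7 mm and 7.16 degrees, less where a joint would pass 70% of its speed; a pose out of reach is approached as far as the arm can. A call with a gripper value outside its range is refused whole. The fingers move at their own pace and stop on an object; the grip force is fixed at half the most. Time passes only in rows, so rows that do not move let the fingers close. It gives the time, the measured TCP pose, the force, the opening and the grip force at its end, in the units of the state.
- env.observe(): the state, without advancing time (a new reading comes with each control period).
- imaging.read_camera(name): name is "scene" or "side" or "wrist"; returns the picture (384x512x3 uint8, red, green, blue); there is no depth.
- imaging.calibration(name): a dict with "mtx" (3x3 intrinsics, pixels), "R" (3x3) and "t" (3): a world point X has camera coordinates R X + t; the wrist camera has in their place "tool_from_camera" (4x4, takes a point from camera to tool coordinates, whose origin is the TCP and whose axes are the flange's). Camera axes: x right, y down, z forward; pixel columns grow to the right and rows downward; lengths in m; the calibration is good to about 2 mm. A picture is of the moment at which its call begins: read the wrist's pose just before it. calibration takes no time and is no camera call.
- env.close_job(): hands the job in; it is judged then, once.
The state is a dict: "time_s": time; "joint_pos": joint angles; "joint_velocities": joint speeds; "effort": joint torques, N m; "eef_pos": TCP position; "tcp_rot": TCP orientation; "ft_force": force on the tool from outside, world axes, zero at the start; "torque": the same for the moment, N m; "gripper_width": finger opening in m; "finger_force": force on a finger pad.
Only numpy, scipy, OpenCV 4.12 (cv2) and the standard library are available. Lean on these libraries where they do the work, as an engineer would, in place of code of your own. Each camera call takes 0.05 s, during which the arm holds its last target. There are 200 camera calls.

## Task

Push both drawers of the small steel drawer unit fully home, then push the round red pad at the unit's left end in as far as it goes, so that the locking bar's red tongues come in front of both drawers. Only push, with the fingertips or the outside of the fingers: pinch and lift nothing, and leave the shaker, the glass jar beside the unit and the masking tape where they stand.

Things in the scene. Friction and masses are not known exactly. Their poses are not given: they have to be found in the camera images.
- unit: low steel unit with two white drawers side by side, fixed to the table; 140 (x) x 220 (y) x 100 mm high. Origin: centre of its underside, on the table. +x points from its front to its back, +y to its left seen from the front, z up. Its face is at x = -70 mm; closed drawer fronts lie on it, their outer face at x = -80 mm. The lock bar lies along the top near the front, up to 112 mm above the table
- left_front (a point): centre of the outer face of the left drawer's white front, 78 mm wide, 68 mm high, 10 mm thick (centre 56 mm above the table); moves with the drawer; axes as the unit's. A pull lip projects 12 mm forward along its bottom, 26 to 30 mm above the table; above it the face is plain. Holds two jar lids. A fixed bench scale 62 mm high stands close to its left front corner
- right_front (a point): the same for the right drawer; holds two piping nozzles
- drawer_left (a joint): how far the left drawer stands open, m: 0 is fully home (its front against the unit's face), up to 0.10; it slides to the unit's +x as it closes, with about 2 N of friction, and stays where it is left
- drawer_right (a joint): the same for the right drawer
- pad_face (a point): centre of the outer (left) face of the round red push pad, 28 mm in diameter, 10 mm thick, at the left end of the lock bar, 105 mm above the table; axes as the unit's. It stands 50 mm out from the unit's left side when unlocked, 10 mm out when locked. A fixed bench scale 62 mm high stands in front of and below it: stay above that here
- lock_bar (a joint): how far the lock bar is pushed in, m: 0 unlocked, 0.04 locked against its stop; slides to the unit's -y with about 1.5 N of friction and stays where left. Two red tongues 16 mm wide hang from it, 3 to 8 mm in front of the closed drawers' faces, from 108 down to 68 mm above the table: unlocked at y = 100 and 0 mm of the unit, clear of the drawers' centres by 42 mm
- shaker: shaker with dark cap, 58 mm across, 101 mm high, standing in front of the unit to the right; origin at the centre of its underside; leave alone
- jar_single_2: small glass jar, 54 mm across, 93 mm high, standing left of the unit towards the back; origin at the centre of its underside; leave alone
- tape_masking: roll of masking tape, 94 mm across, 18 mm high, lying on top of the unit towards the back; origin at the centre of its underside; leave alone

How it is judged:
On the way, in this order (a step that is already met when the one before it is completed fails the run):
1. both drawers are fully home (within 4 mm) with the lock bar still back (under 12 mm) (value of joint each of drawer_left, drawer_right below 0.004 m and value of joint lock_bar below 0.012 m), for 0.2 s.
2. the lock bar is in (at least 36 of its 40 mm) (value of joint lock_bar above 0.036 m), for 0.2 s.
At the end, for the whole second after the job is handed in: both drawers are home to within 4 mm and the lock bar is in by at least 36 of its 40 mm (value of joint each of drawer_left, drawer_right below 0.004 m and value of joint lock_bar above 0.036 m); the robot touches nothing.
It fails at once if the lock bar is pushed in (over 12 mm) while a drawer stands open (over 6 mm) (value of joint lock_bar above 0.012 m and value of joint any of drawer_left, drawer_right above 0.006 m).
It fails at once if the shaker, jar or tape is moved by more than 15 mm or lifted (distance of any of shaker, jar_single_2, tape_masking from where it was at the start of the episode above 0.015 m).
It fails at once if the shaker or jar is tipped (angle between any of shaker, jar_single_2's own z axis and vertical above 0.3 rad).
It fails at once if a drawer front or the red pad is pinched between the fingers (the TCP lies inside it while the fingers bear on the unit) (contact force between the fingers and unit above 0.5 N and ((x of the grasp point in the frame of left_front between 0 and 0.01 m and z of the grasp point in the frame of left_front below 0.034 m and y of the grasp point in the frame of left_front between -0.039 and 0.039 m) or (x of the grasp point in the frame of right_front between 0 and 0.01 m and z of the grasp point in the frame of right_front below 0.034 m and y of the grasp point in the frame of right_front between -0.039 and 0.039 m) or (y of the grasp point in the frame of pad_face between -0.01 and 0 m and x of the grasp point in the frame of pad_face between -0.014 and 0.014 m and z of the grasp point in the frame of pad_face between -0.014 and 0.014 m))).
It also fails if it takes over 54 s, if anything falls off the work surface, if the arm or the gripper's body presses on something with over 40 N, if the wrist force passes 120 N, or if a joint passes its speed limit or range.

## Working session

There is one attempt and no reset: what is moved stays moved. The work goes in short steps, Python scripts to look and compute and a tool call to move; the robot and the scene stay as the last step left them, time stands still between calls to the robot, and variables do not carry over. Pictures are saved under pics/ and viewed, at most 10 in all, crops included, and the job is handed in when it is done.

Besides the shell and the picture viewer there is one more tool, called after "Request:" by a JSON object that holds its "method" and its "body", one argument or row to a line. carry_out: Moves the arm, as the interface text tells. Its arguments: {"type":"object","properties":{"motion":{"type":"array"}},"required":["motion"]}

```bash
mkdir -p pics
python3 - <<'E'
from rig import env, imaging
import cv2
for n in ("scene","side"):
    im=imaging.read_camera(n); cv2.imwrite(f"pics/{n}0.png",cv2.resize(im[:,:,::-1],(800,600),interpolation=cv2.INTER_CUBIC))
    c=imaging.calibration(n); print(n,c['mtx'].round(1).tolist(),c['R'].round(3).tolist(),c['t'].round(3).tolist())
s=env.observe();print(s['time_s'],s['eef_pos'],s['tcp_rot'],s['gripper_width'])
E
```

```text
scene [[440.3, 0.0, 255.0], [0.0, 440.3, 192.2], [0.0, 0.0, 1.0]] [[0.846, -0.534, 0.016], [-0.199, -0.343, -0.918], [0.495, 0.773, -0.396]] [-0.488, 0.19, 0.649]
side [[440.0, 0.0, 262.3], [0.0, 440.0, 197.2], [0.0, 0.0, 1.0]] [[-0.995, -0.103, 0.009], [-0.071, 0.62, -0.781], [0.075, -0.778, -0.624]] [0.556, 0.118, 0.95]
0.1 [ 6.24575661e-01 -1.35996422e-06  2.32640962e-01] [[-3.11688872e-05  9.99999221e-01 -1.24778170e-03]
 [ 9.99999999e-01  3.11493991e-05 -1.56376215e-05]
 [-1.55987416e-05 -1.24778219e-03 -9.99999221e-01]] 0.09193295662885542
```

View pics/scene0.png

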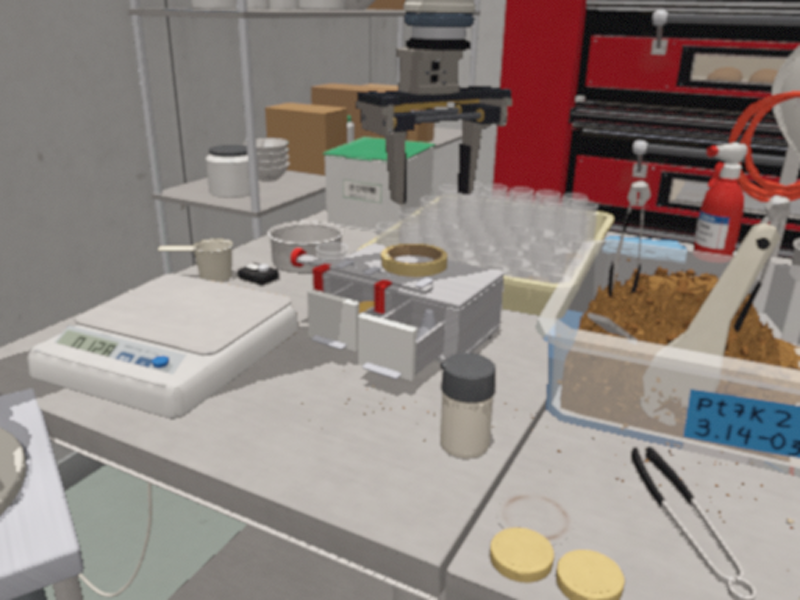

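View pics/side0.png

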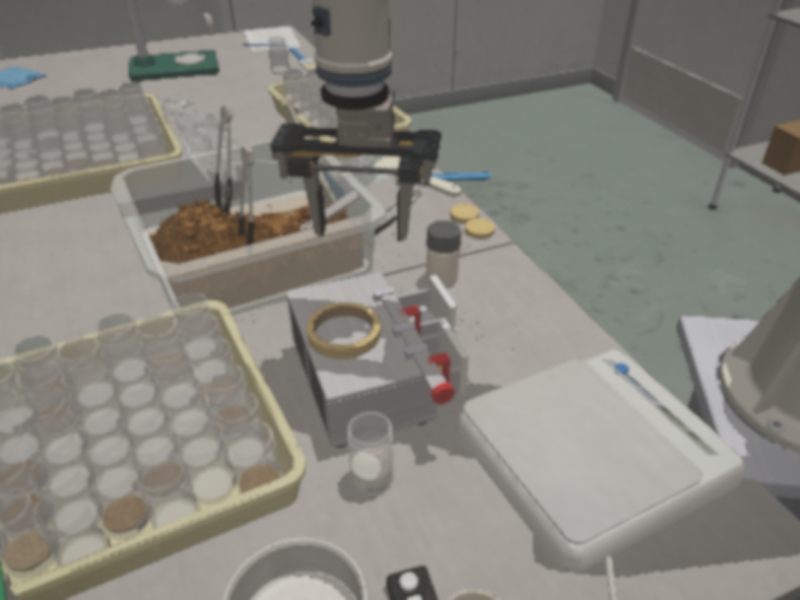

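Scene: the unit sits around (400,310), with both drawers open (right more), the pad at (298,257), the shaker at (468,405) and the scale on the left. Side: pad (443,393), jar (370,450), tape (343,328). I'll zoom in on both to pick points.

Run:
```python
from rig import env, imaging
import cv2
for n,(u0,u1,v0,v1) in {"scene":(175,335,150,270),"side":(176,336,165,285)}.items():
    im=imaging.read_camera(n)[v0:v1,u0:u1,::-1]; cv2.imwrite(f"pics/{n}1.png",cv2.resize(im,(800,600),interpolation=cv2.INTER_CUBIC))
```

```text
(no output)
```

View pics/scene1.png

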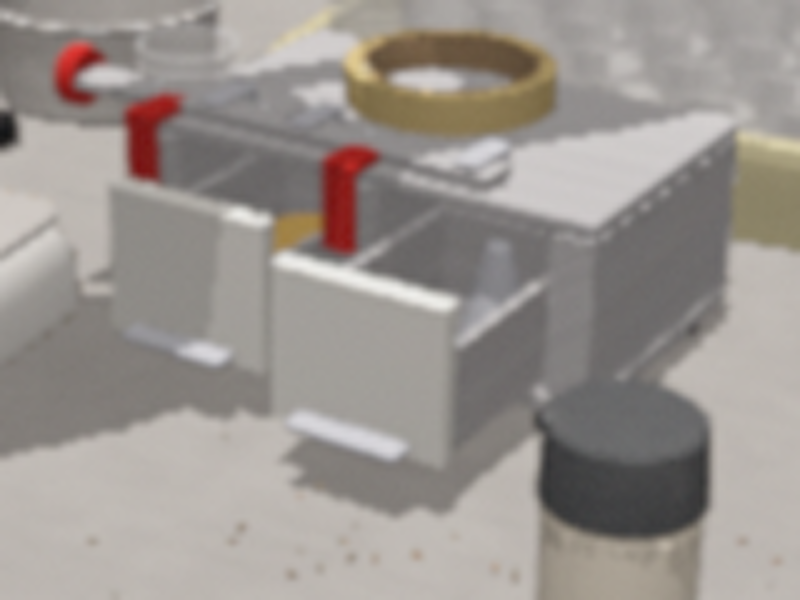

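View pics/side1.png

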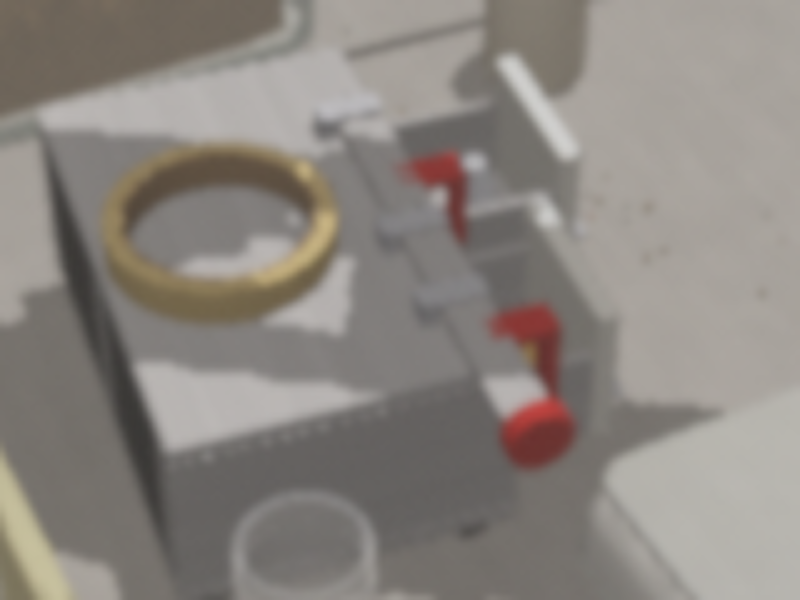

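```bash
cat > h.py <<'E'
import numpy as np
from rig import imaging
C={n:imaging.calibration(n) for n in("scene","side")}
O={"scene":(175,150),"side":(176,165)}
def px(n,u,v): return np.array([O[n][0]+(u+.5)/5-.5,O[n][1]+(v+.5)/5-.5])
def proj(n,X):
    p=C[n]['mtx']@(C[n]['R']@X+C[n]['t']); return p[:2]/p[2]
def onz(n,uv,z):
    c=C[n]; d=c['R'].T@np.linalg.solve(c['mtx'],[*uv,1]); o=-c['R'].T@c['t']; return o+d*(z-o[2])/d[2]
E
python3 - <<'E'
from h import *
from scipy.optimize import least_squares
def pts(p):
    x,y,a,dl,dr,yl,yr=p
    return [("scene",597,238,-.07,-.11,.1),("scene",735,122,.07,-.11,.1),
    ("side",165,460,.07,.11,.1),("side",40,115,.07,-.11,.1),
    ("scene",274,255,-.08-dr,yr+.039,.09),("scene",452,312,-.08-dr,yr-.039,.09),("scene",445,467,-.08-dr,yr-.039,.022),("scene",272,413,-.08-dr,yr+.039,.022),
    ("scene",110,185,-.08-dl,yl+.039,.09),("scene",112,335,-.08-dl,yl+.039,.022),("scene",265,372,-.08-dl,yl-.039,.022),
    ("side",515,53,-.08-dr,yr-.039,.09),("side",578,158,-.08-dr,yr+.039,.09),("side",612,318,-.08-dl,yl+.039,.09),
    ("side",540,437,-.06,.16,.105)]
def W(p,q):
    c,s=np.cos(p[2]),np.sin(p[2]); return np.array([p[0]+c*q[0]-s*q[1],p[1]+s*q[0]+c*q[1],q[2]])
def res(p): return np.concatenate([proj(t[0],W(p,t[3:]))-px(*t[:3]) for t in pts(p)])
r=least_squares(res,[.65,.1,0,.04,.06,.058,-.042],loss='soft_l1')
p=r.x;print(p.round(4),np.degrees(p[2]).round(2));print(res(p).reshape(-1,2).round(1).tolist())
for n,q in dict(lf=(-.08-p[3],p[5],.056),rf=(-.08-p[4],p[6],.056),pad=(-.06,.16,.105)).items(): print(n,W(p,q).round(4))
print("pad from side",onz("side",px("side",540,437),.105).round(4))
print("shaker",onz("scene",px("scene",624,430),.101).round(3),"jar",onz("side",px("side",304,550),.093).round(3),"tape",onz("side",px("side",220,220),.118).round(3))
for u,v in((465,420),(610,355),(740,462),(580,550)): print("scale",onz("side",(u*.64,v*.64),.05).round(3))
E
```

```text
[ 0.6254  0.0472  0.4538  0.0384  0.0651  0.05   -0.0509] 26.0
[[-0.7, -2.8], [1.1, -1.0], [-0.0, -2.3], [-0.7, -2.2], [-0.3, 0.3], [-0.7, -1.3], [-0.2, 0.3], [0.4, 0.1], [-0.3, -1.4], [0.5, -1.8], [0.0, 0.1], [-0.7, -0.1], [-0.0, -1.3], [0.7, -0.7], [1.8, 1.8]]
lf [0.4971 0.0402 0.056 ]
rf [ 0.5173 -0.0621  0.056 ]
pad [0.5013 0.1647 0.105 ]
pad from side [0.5049 0.1606 0.105 ]
shaker [ 0.52  -0.22   0.101] jar [0.584 0.213 0.093] tape [0.638 0.068 0.118]
scale [0.477 0.148 0.05 ]
scale [0.286 0.009 0.05 ]
scale [0.159 0.178 0.05 ]
scale [0.353 0.312 0.05 ]
```

Request:
{"method": "carry_out", "body": {
  "motion": [
    [1,[0,0,0],-6.5],
    [1,[0,0,0],-6.5],
    [1,[0,0,0],-6.5],
    [1,[0,0,0],-6.5],
    [1,[0,-0.034,0],0],
    [1,[-0.004,-0.034,0],0],
    [1,[-0.004,-0.034,0],0],
    [1,[0,-0.034,0],0],
    [1,[0,-0.034,0],0],
    [1,[0,0,0],0]
  ]
}}

```text
time_s: 1.03
eef_pos: [0.4704, -0.0831, 0.2327]
tcp_rot: [[-0.437, 0.899, -0.004], [0.899, 0.437, -0.0], [0.001, -0.004, -1.0]]
ft_force: [-0.2, -0.2, -0.7]
gripper_width: 0.0273
finger_force: 0.0
```

Request:
{"method": "carry_out", "body": {
  "motion": [
    [1,[0,0,0.035],0],
    [1,[0,0,0.035],0],
    [1,[0,0,0.035],0],
    [1,[0,0,0.035],0],
    [1,[0,0,0.015],0],
    [1,[0,0,0],0],
    [1,[0,0,0],0]
  ]
}}

```text
time_s: 1.62
eef_pos: [0.4756, -0.0815, 0.0779]
tcp_rot: [[-0.438, 0.899, -0.002], [0.899, 0.438, 0.0], [0.001, -0.001, -1.0]]
ft_force: [0.8, 0.9, 0.9]
gripper_width: 0.0005
finger_force: 0.0
```

```bash
cat >> h.py <<'E'
def unit(e,p=(.6254,.0472,.4538)):
    c,s=np.cos(p[2]),np.sin(p[2]); d=np.array(e)[:2]-p[:2]; return np.array([c*d[0]+s*d[1],-s*d[0]+c*d[1],e[2]])
E
python3 - <<'E'
from h import *
from rig import env
import cv2
s=env.observe();print(s['eef_pos'],unit(s['eef_pos']).round(4),s['tcp_rot'].round(3).tolist(),s['gripper_width'])
im=imaging.read_camera("scene")[130:290,175:388,::-1]; cv2.imwrite("pics/s2.png",cv2.resize(im,(799,600),interpolation=cv2.INTER_CUBIC))
E
```

```text
[ 0.47557716 -0.0815468   0.07788147] [-0.1911 -0.05    0.0779] [[-0.438, 0.899, -0.002], [0.899, 0.438, 0.0], [0.001, -0.001, -1.0]] 0.0005093065575904475
```

View pics/s2.png

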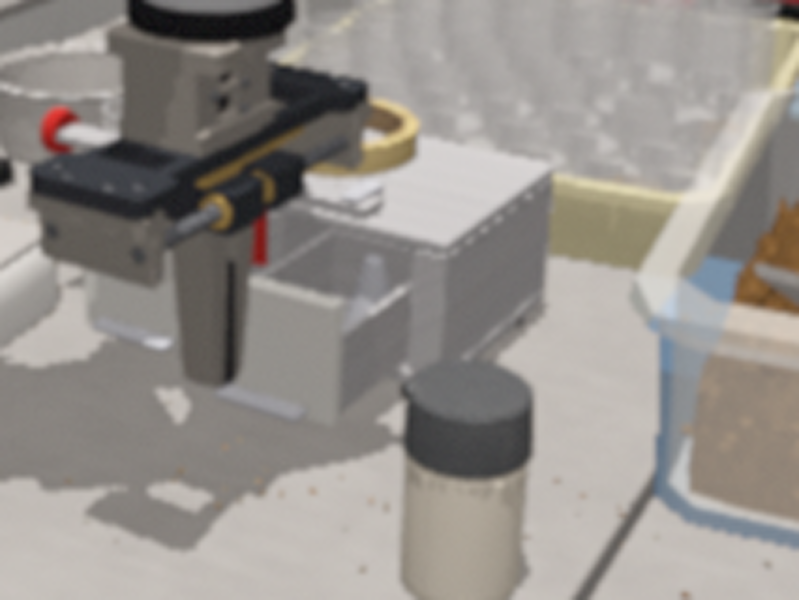

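The closed fingers at about (210,330) stand just in front of the right drawer front, above its lip. Pushing now.

Request:
{"method": "carry_out", "body": {
  "motion": [
    [1,[0,0.01,0],0],
    [1,[0,0.01,0],0],
    [1,[0,0.01,0],0],
    [1,[0,0.01,0],0],
    [1,[0,0.01,0],0],
    [1,[0,0.01,0],0],
    [1,[0,0.01,0],0],
    [1,[0,0.005,0],0],
    [1,[0,0.003,0],0],
    [1,[0,0,0],0]
  ]
}}

```text
time_s: 2.5
eef_pos: [0.5466, -0.0471, 0.0781]
tcp_rot: [[-0.439, 0.899, 0.001], [0.899, 0.439, 0.0], [-0.0, 0.001, -1.0]]
ft_force: [0.2, -0.3, 0.2]
gripper_width: 0.0003
finger_force: 0.0
```

Request:
{"method": "carry_out", "body": {
  "motion": [
    [1,[0,0.002,0],0],
    [1,[0,0.002,0],0],
    [1,[0,0.002,0],0],
    [1,[0,0.001,0],0],
    [1,[0,0,0],0]
  ]
}}

```text
time_s: 2.92
eef_pos: [0.552, -0.0444, 0.0782]
tcp_rot: [[-0.438, 0.899, -0.0], [0.899, 0.438, 0.0], [0.0, -0.0, -1.0]]
ft_force: [-1.7, 0.1, -0.6]
gripper_width: 0.0005
finger_force: 0.6
```

Request:
{"method": "carry_out", "body": {
  "motion": [
    [1,[0,0.002,0],0],
    [1,[0,0.002,0],0],
    [1,[0,0.001,0],0],
    [1,[0,0.001,0],0],
    [1,[0,0,0],0]
  ]
}}

```text
time_s: 3.33
eef_pos: [0.5577, -0.0417, 0.0783]
tcp_rot: [[-0.438, 0.899, 0.0], [0.899, 0.438, 0.0], [0.0, 0.0, -1.0]]
ft_force: [-0.9, -0.2, -1.0]
gripper_width: 0.0008
finger_force: 0.6
```

Request:
{"method": "carry_out", "body": {
  "motion": [
    [1,[0,0.001,0],0],
    [1,[0,0.001,0],0],
    [1,[0,0.001,0],0],
    [1,[0,0,0],0]
  ]
}}

```text
time_s: 3.67
eef_pos: [0.5604, -0.0404, 0.0783]
tcp_rot: [[-0.438, 0.899, 0.0], [0.899, 0.438, 0.0], [-0.0, 0.0, -1.0]]
ft_force: [-0.9, 0.8, -0.7]
gripper_width: 0.0004
finger_force: 0.6
```

Request:
{"method": "carry_out", "body": {
  "motion": [
    [1,[0,0.001,0],0],
    [1,[0,0.001,0],0],
    [1,[0,0.001,0],0],
    [1,[0,0,0],0]
  ]
}}

```text
time_s: 4.0
eef_pos: [0.5632, -0.0391, 0.0783]
tcp_rot: [[-0.438, 0.899, 0.0], [0.899, 0.438, 0.0], [-0.0, 0.0, -1.0]]
ft_force: [-1.1, 0.4, -0.3]
gripper_width: 0.0003
finger_force: 0.6
```

Request:
{"method": "carry_out", "body": {
  "motion": [
    [1,[0,0.001,0],0],
    [1,[0,0.001,0],0],
    [1,[0,0,0],0]
  ]
}}

```text
time_s: 4.25
eef_pos: [0.5635, -0.0389, 0.0783]
tcp_rot: [[-0.439, 0.899, -0.003], [0.899, 0.439, -0.001], [0.0, -0.003, -1.0]]
ft_force: [-7.9, -3.4, 4.5]
gripper_width: 0.0001
finger_force: 4.3
```

Request:
{"method": "carry_out", "body": {
  "motion": [
    [1,[0,-0.015,0],0],
    [1,[0,-0.03,0],0],
    [1,[0,-0.03,0],0],
    [1,[0.02,0,0],0],
    [1,[0.03,0,0],0],
    [1,[0.03,0,0],0],
    [1,[0.02,0,0],0],
    [1,[0,0,0],0],
    [1,[0,0,0],0]
  ]
}}

```text
time_s: 5.0
eef_pos: [0.4542, 0.0193, 0.0787]
tcp_rot: [[-0.44, 0.898, 0.002], [0.898, 0.44, -0.0], [-0.001, 0.002, -1.0]]
ft_force: [-0.7, -0.1, 0.1]
gripper_width: 0.0005
finger_force: 0.0
```

Request:
{"method": "carry_out", "body": {
  "motion": [
    [1,[0,0.01,0],0],
    [1,[0,0.01,0],0],
    [1,[0,0.01,0],0],
    [1,[0,0.01,0],0],
    [1,[0,0.01,0],0],
    [1,[0,0.01,0],0],
    [1,[0,0.003,0],0],
    [1,[0,0.002,0],0],
    [1,[0,0,0],0]
  ]
}}

```text
time_s: 5.75
eef_pos: [0.5123, 0.0475, 0.0782]
tcp_rot: [[-0.438, 0.899, 0.0], [0.899, 0.438, 0.0], [0.0, 0.0, -1.0]]
ft_force: [0.1, 0.1, -0.0]
gripper_width: 0.0004
finger_force: 0.0
```

Request:
{"method": "carry_out", "body": {
  "motion": [
    [1,[0,0.002,0],0],
    [1,[0,0.002,0],0],
    [1,[0,0.001,0],0],
    [1,[0,0.001,0],0],
    [1,[0,0.001,0],0],
    [1,[0,0.001,0],0]
  ]
}}

```text
time_s: 6.25
eef_pos: [0.5188, 0.0507, 0.0782]
tcp_rot: [[-0.438, 0.899, -0.001], [0.899, 0.438, 0.0], [0.0, -0.001, -1.0]]
ft_force: [-1.9, 0.2, -1.0]
gripper_width: 0.0006
finger_force: 1.0
```

Request:
{"method": "carry_out", "body": {
  "motion": [
    [1,[0,0.001,0],0],
    [1,[0,0.001,0],0],
    [1,[0,0,0],0]
  ]
}}

```text
time_s: 6.5
eef_pos: [0.519, 0.0509, 0.0781]
tcp_rot: [[-0.439, 0.899, -0.004], [0.899, 0.439, -0.001], [0.001, -0.004, -1.0]]
ft_force: [-8.0, -5.2, 5.9]
gripper_width: 0.0001
finger_force: 5.0
```

Request:
{"method": "carry_out", "body": {
  "motion": [
    [1,[0,-0.015,0],0],
    [1,[0,-0.025,0],0],
    [1,[0,-0.02,-0.02],0],
    [1,[0,0,-0.04],0],
    [1,[0,0,-0.04],0],
    [1,[0.035,0,-0.02],0],
    [1,[0.04,0,0],0],
    [1,[0.04,0,0],0],
    [1,[0.04,0,0],0],
    [1,[0,0,0],0]
  ]
}}

```text
time_s: 7.33
eef_pos: [0.3971, 0.1696, 0.199]
tcp_rot: [[-0.442, 0.897, 0.001], [0.897, 0.442, 0.003], [0.002, 0.003, -1.0]]
ft_force: [0.4, -0.3, 0.8]
gripper_width: 0.0004
finger_force: 0.0
```

Run:
```python
from h import *
from rig import env
import cv2
s=env.observe();print(s['eef_pos'],unit(s['eef_pos']).round(4))
a=imaging.read_camera("scene")[150:270,175:295,::-1];b=imaging.read_camera("side")[165:285,226:346,::-1]
cv2.imwrite("pics/both3.png",cv2.resize(np.hstack([a,b]),(800,400),interpolation=cv2.INTER_CUBIC))
```

```text
[0.39711032 0.16956907 0.19903495] [-0.1515  0.2101  0.199 ]
```

View pics/both3.png

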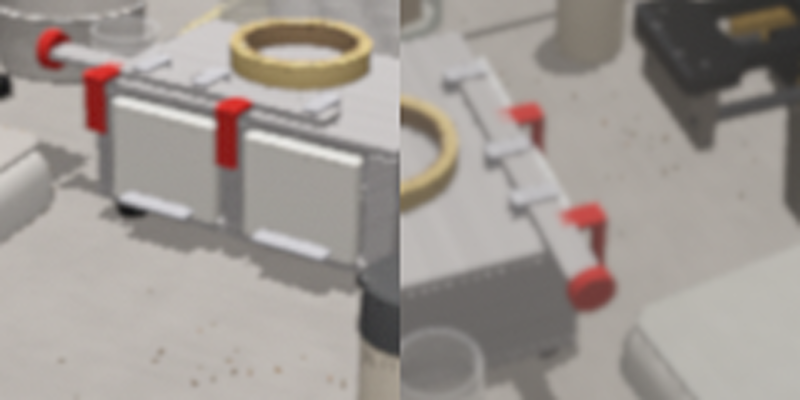

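Both drawers are home, the bar is still back, and the pad face is at about (592,289) in the right half, which matches the fit. Next I'll line up beside the pad.

Request:
{"method": "carry_out", "body": {
  "motion": [
    [1,[0,0.03,0],0],
    [1,[0,0.03,0],0],
    [1,[0,0.03,0],0],
    [1,[0,0.0025,0],0],
    [1,[0,0,0.03],0],
    [1,[0,0,0.03],0],
    [1,[0,0,0.027],0],
    [1,[0,0,0],0],
    [1,[0,0,0],0]
  ]
}}

```text
time_s: 8.18
eef_pos: [0.4815, 0.2037, 0.1105]
tcp_rot: [[-0.437, 0.899, -0.003], [0.899, 0.437, -0.001], [0.0, -0.003, -1.0]]
ft_force: [0.5, -0.9, 0.3]
gripper_width: 0.0004
finger_force: 0.0
```

Request:
{"method": "carry_out", "body": {
  "motion": [
    [1,[-0.01,0,0],0],
    [1,[-0.01,0,0],0],
    [1,[-0.01,0,0],0],
    [1,[-0.005,0,0],0],
    [1,[-0.005,0,0],0],
    [1,[-0.005,0,0],0],
    [1,[-0.005,0,0],0],
    [1,[-0.005,0,0],0],
    [1,[-0.005,0,0],0]
  ]
}}

```text
time_s: 8.93
eef_pos: [0.5087, 0.151, 0.1114]
tcp_rot: [[-0.439, 0.899, 0.0], [0.899, 0.439, 0.0], [0.0, 0.0, -1.0]]
ft_force: [0.1, 2.0, 1.0]
gripper_width: 0.0004
finger_force: 0.9
```

Run:
```python
from h import *
from rig import env
import cv2
s=env.observe();print(s['eef_pos'],unit(s['eef_pos']).round(4))
a=imaging.read_camera("scene")[150:270,175:295,::-1];b=imaging.read_camera("side")[165:285,226:346,::-1]
cv2.imwrite("pics/both4.png",cv2.resize(np.hstack([a,b]),(800,400),interpolation=cv2.INTER_CUBIC))
```

```text
[0.50867699 0.15099103 0.1113605 ] [-0.0594  0.1445  0.1114]
```

View pics/both4.png

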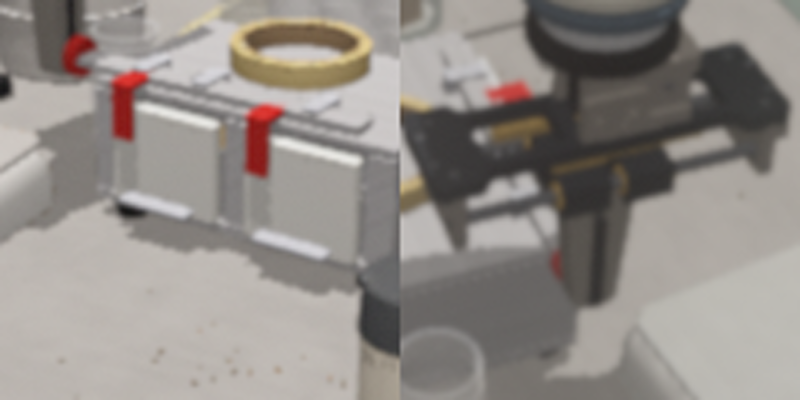

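The pad is moving with the finger and the tongues have shifted by about 20 mm (now at 125 and 262). I'll keep pushing to the stop.

Request:
{"method": "carry_out", "body": {
  "motion": [
    [1,[-0.005,0,0],0],
    [1,[-0.005,0,0],0],
    [1,[-0.003,0,0],0],
    [1,[-0.001,0,0],0],
    [1,[-0.001,0,0],0],
    [1,[-0.001,0,0],0]
  ]
}}

```text
time_s: 9.53
eef_pos: [0.5152, 0.1368, 0.1111]
tcp_rot: [[-0.438, 0.899, -0.001], [0.899, 0.438, 0.0], [0.0, -0.0, -1.0]]
ft_force: [-3.9, 7.4, -0.3]
gripper_width: 0.0005
finger_force: 3.9
```

Request:
{"method": "carry_out", "body": {
  "motion": [
    [1,[-0.001,0,0],0],
    [1,[-0.001,0,0],0],
    [1,[-0.001,0,0],0]
  ]
}}

```text
time_s: 9.78
eef_pos: [0.5153, 0.1365, 0.1111]
tcp_rot: [[-0.437, 0.9, -0.003], [0.9, 0.437, 0.004], [0.005, -0.001, -1.0]]
ft_force: [-8.7, 21.5, 3.1]
gripper_width: 0.0004
finger_force: 11.7
```

Request:
{"method": "carry_out", "body": {
  "motion": [
    [1,[0.01,0,0],0],
    [1,[0.03,0,0],0],
    [1,[0.03,0,0],0],
    [1,[0,0,-0.03],0],
    [1,[0,0,-0.04],0],
    [1,[0,-0.04,-0.02],0],
    [1,[0,-0.04,0],0],
    [1,[0,-0.03,0],0],
    [1,[0,0,0],0],
    [1,[0,0,0],0]
  ]
}}

```text
time_s: 10.62
eef_pos: [0.389, 0.1496, 0.2004]
tcp_rot: [[-0.438, 0.899, 0.001], [0.899, 0.438, -0.0], [-0.001, 0.001, -1.0]]
ft_force: [0.1, 0.0, 0.0]
gripper_width: 0.0004
finger_force: 0.0
```

Run:
```python
from h import *
import cv2
a=imaging.read_camera("scene")[150:270,175:295,::-1];b=imaging.read_camera("side")[165:285,206:326,::-1]
cv2.imwrite("pics/both5.png",cv2.resize(np.hstack([a,b]),(800,400),interpolation=cv2.INTER_CUBIC))
```

```text
(no output)
```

View pics/both5.png

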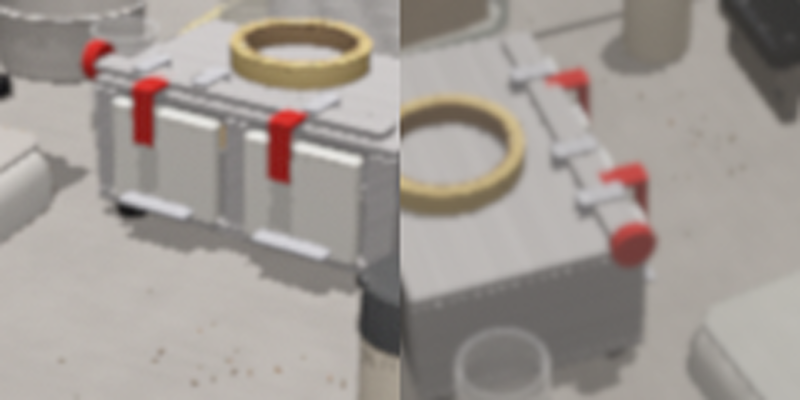

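Both tongues, at (147,110) and (283,147), hang in front of the closed drawers, and the pad is close to the unit's side. The arm is clear of everything, so I'm handing in.

```bash
python3 -c "
from rig import env
print(env.close_job())"
```

```text
the job is handed in; nothing more can be done
None
```

Both drawers are pushed home and the lock bar is pushed in to its stop, with its red tongues in front of both drawers; the job is handed in, but no verdict came back.

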